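# Shut the display case's far door with the hook pole

### The job

The market stall is closing: from behind the counter, take the red-handled hook pole off its wooden rest, reach over the blue display case, hook the brass ring eye on its open glass door and gently pull the door fully shut without slamming it. Then unhook, and lay the pole back in both notches of its rest the way it lay, hook end forward and prong down. Work the door only with the pole, never touch the case or door with the gripper or arm, and leave the knife log, the tin and the wood blank where they are.

Things in the scene. Friction and masses are not known exactly. Their poses are not given: they have to be found in the camera images.
- case: Blue display case, fixed to the table: 150 deep (its x) by 300 wide (its y) by 215 mm high. Origin: centre of its underside. Its x axis points away from the robot to the customers' side, which is open and closed only by the hinged door; z up.
- door (a joint): Angle (rad) of the steel-framed glass door: 0 = shut on its stop, larger = further open, away from the robot (limit 1.6), counter-clockwise seen from above. Vertical hinge at the case's +y (left) end. Door 280 wide, 195 high, 14 mm thick; top 205 mm above the table. Slightly stiff: stays where left, needs 0.3 to 1 N at the eye; no latch or spring.
- hinge (a point): Point on the door's vertical hinge axis, at the height of the eye's centre.
- eye (a point): Centre of the brass ring eye on the door: lying flat (hole vertical), 37 mm inside, wire 7 mm, 248 mm above the table, on a stem. It is 210 mm along the door from the hinge and 36 mm out from the door's middle plane on the customers' side; space under the hole is free. Turns with the door: x = out of the door, y = to the hinge, z up.
- pole_grip (a point): Middle of the grip (balance point) of the loose hook pole, 0.18 kg. x runs along the pole to the hook; z is up when the prong hangs down. Red handle 24 wide, 26 mm high, from 110 mm behind this point to 70 mm ahead; then a steel shaft 8 mm thick on the same axis to 260 mm ahead, where it bends at a right angle straight down (-z): the prong.
- hook_tip (a point): Lower end of the pole's prong, 8 mm thick: 260 mm ahead of and 65 mm below pole_grip. Same axes as pole_grip.
- rest: Wooden rest, fixed. Origin: on the table right below where pole_grip lies (85 mm up); x along the pole to the hook, z up. Base 260 x 70 x 12 mm, two notched supports 20 mm long: one 85 mm behind, under the handle (notch 36 wide, floor 72, cheeks to 96 mm), one 120 mm ahead, under the shaft (notch 32 wide, floor 81, cheeks to 105 mm).
- log_center (a point): Centre of a loose wooden log, 75 by 220 by 55 mm high (long along its y), with three knives standing in it up to 175 mm above the table. Bystander.
- tin_center (a point): Centre of a small loose tin, 48 mm across, 34 mm high, standing on top of the case (its top 249 mm above the table). Bystander.
- blank_center (a point): Centre of a loose wood blank, 35 by 110 by 32 mm, lying on the table. Bystander.

How it is judged:
By the outcome, as a careful person would: the job done as asked, in the order asked, and still so for the second after the job is handed in, with the robot touching nothing.
It also fails if it takes over 67 s, if anything falls off the work surface, if the arm or the gripper's body presses on something with over 40 N, if the wrist force passes 120 N, or if a joint passes its speed limit or range.

### The arm

A 6-joint arm with a two-finger parallel gripper is mounted at the origin on the work surface. World frame = base frame: x ahead of the robot, y to its left, z up, the work surface at z = 0. Lengths are in m, angles in rad, forces in N, time in s.
With the tool pointing down it reaches from about 0.4 to 0.825 m from the base axis. Payload 7 kg.
Tool frame: the origin (TCP) lies midway between the tips of the shut fingers; the grasp point (between the pads) lies 19 mm behind it; z points along the fingers, y is the line along which they close (so a half turn about z gives the same grasp; the last joint's range is limited). The gripper opens to 88 mm and grips with 3 to 60 N. Pads are 19 mm wide; open, the fingers measure 130 mm over their backs; the gripper's body (78 mm by 193 mm) begins 47 mm behind the grasp point.
Start: joints at [1.482, 0.359, 0.012, 0, -1.224, -0.288], TCP at [0.248, 0.628, 0.227] pointing down, gripper open.
Joint ranges: [-3.07, 3.07], [-1.43, 2.12], [-1.02, 1.25], [-3.03, 1.67], [-3.05, -0], [-3.03, 3.03]. Speed limits (rad/s): [2.39, 2.39, 3.01, 3.14, 3.14, 3.14].

### API

Orientations are given as [roll, pitch, yaw] about the fixed x, y, z axes, in that order (R = Rz(yaw) Ry(pitch) Rx(roll)).
In Python, from station import arm gives the robot as it stands.
- The arm moves only by the tool servo_tool, never from a script. Its argument "deltas" is a list of rows, each a list of 7 numbers: the closure, from -1 (fully open) to 1 (shut), then the shift along the tool's x, y, z in mm, then the turn, a rotation vector about the tool's x, y, z in degrees. In form: [[gripper, x, y, z, ax, ay, az], ...]. A call has 1 to 20 rows; each row shifts and turns the commanded pose from where the row before left it, along the tool's axes as they then stand; what a row does not reach is not made up. A row lasts 1/12 s, in which the tool goes at most 41.7 mm and 7.16 degrees, less where a joint would pass 70% of its speed; a pose out of reach is approached as far as the arm can. A call is refused whole if a number of a shift passes 41.7 or a number of a turn 7.16, either way. A call with a gripper value outside its range is refused whole. The fingers move at their own pace and stop on an object; "squeeze" is the grip in N (left out, the last holds). Time passes only in rows, so rows that do not move let the fingers close. It gives the time, the measured TCP pose, the force, the opening and the grip force at its end, in the units of the state.
- arm.get_state(): the state, without advancing time (a new reading comes with each control period).
- arm.grab_frame(name): name is "scene" or "top"; returns a dict with "color" (480x640x3 uint8, red, green, blue), "K" (3x3 intrinsics, pixels), "position" and "orientation" of the camera in the world. Camera axes: x right, y down, z forward; pixel columns grow to the right and rows downward; lengths in m; the calibration is good to about 2 mm. A picture is of the moment at which its call begins. There is no depth.
- arm.job_done(): hands the job in; it is judged then, once.
Trained networks look in a picture, given as the dict that the camera call returned (one of the last four; its "shot" number tells which), for a name from the list of things; names that differ only in an ending like _2 or _b are one class to them, and where a whole thing is asked for, a point or a joint stands for the part that bears it (a point fixed in the world has none). Each returns a list of dicts, best first, with "conf" (0 to 1); they miss things now and then, are a little off and sometimes report something else, mostly with a low value. They report only what shows in the picture. A call takes as long as a camera call.
- arm.recognise(query, picture): "at" ([x, y, z] in m, in the coordinates of the camera as it stood for that picture, good to about 4 mm: the middle of the surface that is visible of it).
The state is a dict: "t": time; "q": joint angles; "qd": joint speeds; "joint_efforts": joint torques, N m; "eef_pos": TCP position; "ee_rot": TCP orientation; "force": force on the tool from outside, world axes, zero at the start; "moment": the same for the moment, N m; "width": finger opening in m; "gripper_force": force on a finger pad.
Only numpy, scipy, OpenCV 4.12 (cv2) and the standard library are available. Lean on these libraries where they do the work, as an engineer would, in place of code of your own. Each camera call takes 0.05 s, during which the arm holds its last target. There are 200 camera calls.

## Working session

There is one attempt and no reset: what is moved stays moved. The work goes in short steps, Python scripts to look and compute and a tool call to move; the robot and the scene stay as the last step left them, time stands still between calls to the robot, and variables do not carry over. Pictures are saved under pics/ and viewed, at most 12 in all, crops included, and the job is handed in when it is done.

Besides the shell and the picture viewer there is one more tool, called as name([rows], argument=value, ...), one row to a line, values as JSON. servo_tool: Moves the arm, as the interface text tells. Its arguments: {"type":"object","properties":{"deltas":{"type":"array","items":{"type":"array","items":{"type":"number"}}},"squeeze":{"type":"number"}},"required":["deltas"]}

```bash
mkdir -p pics; ls; cat > h.py <<'E'
import numpy as np, cv2
from station import arm
from scipy.spatial.transform import Rotation as R
def cam(f):
    o=np.array(f["orientation"],float)
    Rm=o if o.shape==(3,3) else (R.from_euler('xyz',o).as_matrix() if o.size==3 else R.from_quat(o).as_matrix())
    return Rm,np.array(f["position"],float)
def look(f,n):
    Rm,p=cam(f); out=[]
    for d in arm.recognise(n,f)[:2]:
        a=np.array(d["at"]); w=Rm@a+p; uv=np.array(f["K"])@a; uv=uv[:2]/uv[2]
        out.append((round(d["conf"],2),w.round(4).tolist(),uv.round(0).tolist()))
    return out
def px(f,w):
    Rm,p=cam(f); a=Rm.T@(np.array(w)-p); uv=np.array(f["K"])@a; return uv[:2]/uv[2]
def ray(f,uv):
    Rm,p=cam(f); d=Rm@np.linalg.inv(np.array(f["K"]))@np.array([uv[0],uv[1],1.]); return p,d/np.linalg.norm(d)
def atz(f,uv,z):
    p,d=ray(f,uv); return p+d*(z-p[2])/d[2]
def tri(f1,u1,f2,u2):
    p,d=ray(f1,u1);q,e=ray(f2,u2)
    s=np.linalg.lstsq(np.c_[d,-e],q-p,rcond=None)[0]
    a,b=p+d*s[0],q+e*s[1]; return (a+b)/2,np.linalg.norm(a-b)
def save(f,n): cv2.imwrite(f"pics/{n}.png",cv2.cvtColor(np.asarray(f["color"]),cv2.COLOR_RGB2BGR))
E
python3 - <<'E'
from h import *
print(arm.get_state())
names=["case","door","hinge","eye","pole_grip","hook_tip","rest","log_center","tin_center","blank_center"]
for n in ["scene","top"]:
    f=arm.grab_frame(n); save(f,n+"0"); print(n,f["position"],f["orientation"],np.array(f["K"]).tolist())
    for m in names: print(m,look(f,m))
E
```

```text
pics
{'t': 0.0, 'q': array([ 1.48213010e+00,  3.59393017e-01,  1.10368815e-02, -3.42842132e-04,
       -1.22409136e+00, -2.88083436e-01]), 'qd': array([ 5.37401696e-04,  5.06649820e-04, -1.35167595e-03,  2.93541593e-04,
       -7.53913562e-05, -7.05389123e-04]), 'joint_efforts': array([-2.39096429e-03, -5.82713592e+01,  2.93059856e+01,  6.99760705e+00,
        6.95106952e-03, -1.64217281e-04]), 'eef_pos': array([0.24818991, 0.62718016, 0.22561047]), 'ee_rot': array([ 3.13991795e+00, -1.60158357e-04, -3.76866293e-01]), 'force': array([ 0.54172852,  0.24350341, -0.75454216]), 'moment': array([-0.00698713, -0.01717319,  0.04266647]), 'gripper_force': 0.0, 'width': 0.0876384340020492}
scene [0.84254912 0.90468717 0.96519309] [-2.25629481  0.02245823  2.80903684] [[536.5635889307156, 0.0, 310.0377066139354], [0.0, 536.5635889307156, 243.07510114588382], [0.0, 0.0, 1.0]]
case [(0.73, [0.6338, 0.1811, 0.155], [300.0, 317.0]), (0.72, [0.4835, -0.324, 0.0086], [297.0, 220.0])]
door [(0.79, [0.7843, 0.1846, 0.1213], [230.0, 349.0])]
hinge [(0.64, [0.7797, 0.1839, 0.1205], [232.0, 349.0])]
eye 
[... 590 characters left out ...]
22], [0.0, 515.9962604188543, 244.276564302686], [0.0, 0.0, 1.0]]
case [(0.7, [0.5965, 0.1313, 0.2118], [241.0, 220.0])]
door [(0.89, [0.7923, 0.1717, 0.1461], [228.0, 132.0]), (0.3, [0.5944, 0.1313, 0.2122], [241.0, 221.0])]
hinge [(0.92, [0.7921, 0.1739, 0.1501], [227.0, 132.0])]
eye [(0.78, [0.7867, 0.1718, 0.1456], [228.0, 135.0])]
pole_grip []
hook_tip [(0.75, [0.467, -0.3351, 0.0966], [472.0, 290.0])]
rest [(0.8, [0.4955, -0.3165, 0.0102], [452.0, 279.0]), (0.26, [0.5977, 0.1308, 0.2131], [241.0, 219.0])]
log_center [(0.85, [0.3451, 0.2043, 0.0595], [216.0, 348.0])]
tin_center [(0.64, [0.554, 0.0638, 0.25], [274.0, 239.0])]
blank_center [(0.56, [0.362, -0.0754, 0.031], [346.0, 339.0])]
```

View pics/scene0.png

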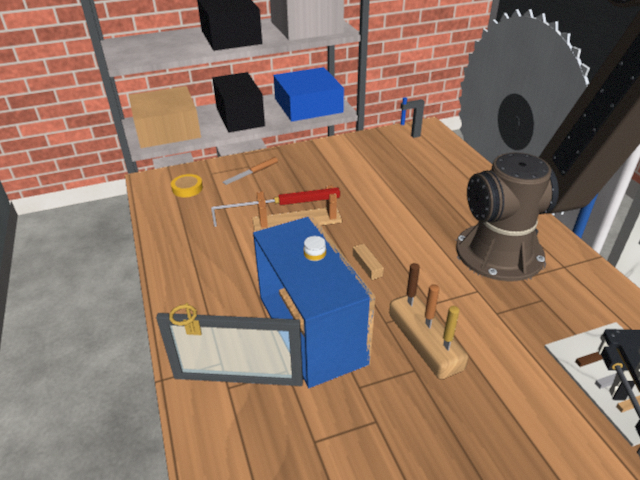

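View pics/top0.png

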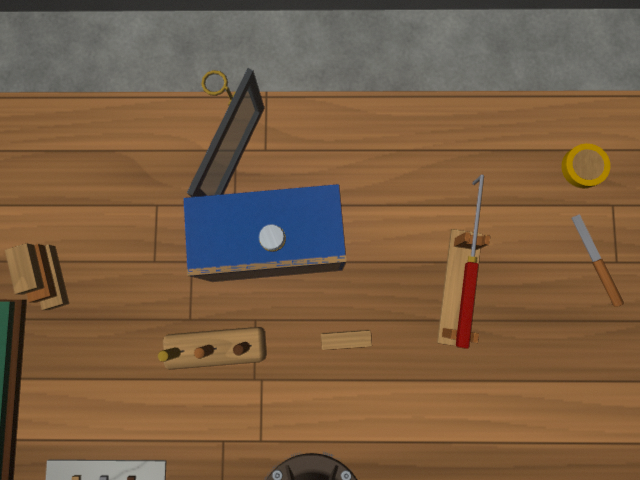

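```bash
python3 - <<'E'
import cv2,numpy as np
s=cv2.imread('pics/scene0.png');t=cv2.imread('pics/top0.png')
def c(i,x,y,w,h,k): return cv2.resize(i[y:y+h,x:x+w],(w*k,h*k),interpolation=cv2.INTER_CUBIC)
A=c(t,190,62,80,60,5);B=c(s,155,295,80,60,5);C=c(t,430,165,80,60,5);D=c(s,200,180,80,60,5)
cv2.imwrite('pics/crops.png',np.vstack([np.hstack([A,B]),np.hstack([C,D])]))
for n,i in(('t',t),('s',s)):
    h=cv2.cvtColor(i,cv2.COLOR_BGR2HSV)
    m=(((h[...,0]<5)|(h[...,0]>174))&(h[...,1]>200)&(h[...,2]>60)).astype(np.uint8)
    k,l,st,ce=cv2.connectedComponentsWithStats(m)
    for j in range(1,k):
        if st[j,4]>150:
            cs,_=cv2.findContours((l==j).astype(np.uint8),0,2); print(n,st[j],ce[j],cv2.minAreaRect(cs[0]))
E
```

```text
t [ 456  262   22   86 1068] [466.6076779  304.79868914] ((466.71630859375, 304.46563720703125), (12.905538558959961, 85.10435485839844), 6.911227226257324)
s [279 188  60  16 460] [306.98043478 195.86956522] ((308.7769775390625, 195.71539306640625), (9.302604675292969, 59.412635803222656), 82.87498474121094)
```

View pics/crops.png

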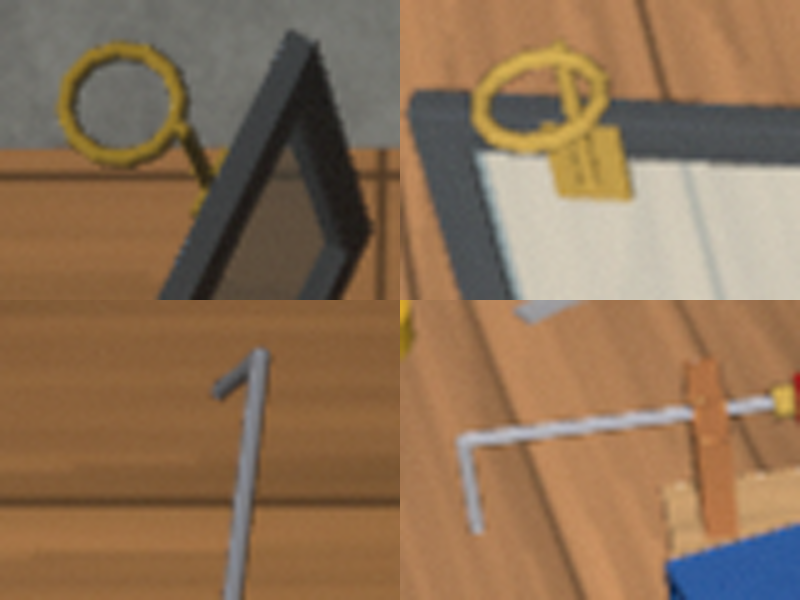

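```bash
python3 - <<'E'
from h import *
t=arm.grab_frame("top"); s=arm.grab_frame("scene")
P=lambda n,a,b:(print(n,tri(t,a,s,b)[0].round(4),round(tri(t,a,s,b)[1],4)),tri(t,a,s,b)[0])[1]
eye=P('eye',(214.8,82.8),(183,315))
b=P('bend',(481.8,176.4),(213,208)); tip=P('tip',(473.2,184.4),(215.6,226.4))
print('eye z248',atz(t,(214.8,82.8),.248),atz(s,(183,315),.248))
u=np.array([np.sin(np.radians(6.911)),-np.cos(np.radians(6.911))])*42.55
cen=np.array([466.716,304.466])
for k,z in((1,.098),(-1,.098)): print('handle end top',atz(t,cen+k*u,z))
u2=np.array([np.cos(np.radians(7.125)),-np.sin(np.radians(7.125))])*29.7
c2=np.array([308.8,195.7])
print('scene ends',atz(s,c2+u2,.085),atz(s,c2-u2,.085))
print('b',atz(t,(481.8,176.4),.085),atz(s,(213,208),.085))
print('case corners',[atz(t,q,.215).round(4).tolist() for q in((184,197),(340,185),(346,262),(188,272))])
print('scene case top',[atz(s,q,.215).round(4).tolist() for q in((254,234),(305,325),(368,295),(302,221))])
print('door top free',atz(t,(250,68.5),.205),atz(t,(193,192),.205), 'scene',atz(s,(160,316),.205),atz(s,(300,320),.205))
print('tin',atz(t,(272,237),.249),atz(s,(315,242),.249))
print('log knives', [look(t,"log_center")[0]])
E
```

```text
eye [0.8563 0.1807 0.2437] 0.001
bend [ 0.715  -0.3709  0.0805] 0.0014
tip [ 0.7151 -0.3718  0.0134] 0.0041
eye z248 [0.85380904 0.17988071 0.248     ] [0.85663438 0.18471543 0.248     ]
handle end top [ 0.525424   -0.33731463  0.098     ]
handle end top [ 0.35123083 -0.3101176   0.098     ]
scene ends [ 0.35531911 -0.31336747  0.085     ] [ 0.52774454 -0.33878889  0.085     ]
b [ 0.71320635 -0.36919988  0.085     ] [ 0.7162669  -0.36496096  0.085     ]
case corners [[0.6398, 0.2403, 0.215], [0.6628, -0.0582, 0.215], [0.515, -0.0689, 0.215], [0.4961, 0.2278, 0.215]]
scene case top [[0.6672, -0.0435, 0.215], [0.6464, 0.2564, 0.215], [0.5048, 0.2247, 0.215], [0.55, -0.0514, 0.215]]
door top free [0.90316728 0.11995454 0.205     ] [0.65185095 0.22590883 0.205     ] scene [0.89997909 0.12866354 0.205     ] [0.64866035 0.23239848 0.205     ]
tin [0.55763608 0.06712478 0.249     ] [0.56078902 0.07175302 0.249     ]Traceback (most recent call last):
  File "<stdin>", line 18, in <module>
IndexError: list index out of range
```

servo_tool([
  [-1,0,0,-33,0,0,-4.3],
  [-1,0,0,-33,0,0,-4.3],
  [-1,0,0,-33,0,0,-4.3],
  [-1,20.8,24.4,0,0,0,0],
  [-1,20.8,24.4,0,0,0,0],
  [-1,20.8,24.4,0,0,0,0],
  [-1,20.8,24.4,0,0,0,0],
  [-1,20.8,24.4,0,0,0,0],
  [-1,20.8,24.4,0,0,0,0],
  [-1,20.8,24.4,0,0,0,0],
  [-1,20.8,24.4,0,0,0,0],
  [-1,20.8,24.4,0,0,0,0],
  [-1,20.8,24.4,0,0,0,0],
  [-1,20.8,24.4,0,0,0,0],
  [-1,20.8,24.4,0,0,0,0],
  [-1,5.25,31,0,0,0,0],
  [-1,5.25,31,0,0,0,0],
  [-1,5.25,31,0,0,0,0],
  [-1,5.25,31,0,0,0,0],
  [-1,5.25,31,0,0,0,0],
])

```text
t: 2.92
eef_pos: [0.4531, 0.1418, 0.3258]
ee_rot: [-3.141, -0.0, -0.152]
force: [0.0, 0.1, 1.1]
width: 0.0876
gripper_force: 0.0
```

servo_tool([
  [-1,5.25,31,0,0,0,0],
  [-1,5.25,31,0,0,0,0],
  [-1,5.25,31,0,0,0,0],
  [-1,5.25,31,0,0,0,0],
  [-1,5.25,31,0,0,0,0],
  [-1,5.25,31,0,0,0,0],
  [-1,5.25,31,0,0,0,0],
  [-1,5.25,31,0,0,0,0],
  [-1,5.25,31,0,0,0,0],
  [-1,5.25,31,0,0,0,0],
  [-1,5.25,31,0,0,0,0],
  [-1,5.25,31,0,0,0,0],
  [-1,5.25,31,0,0,0,0],
  [-1,5.25,31,0,0,0,0],
  [-1,5.25,31,0,0,0,0],
  [-1,0,0,0,0,0,0],
  [-1,0,0,0,0,0,0],
])

```text
t: 4.33
eef_pos: [0.4606, -0.3296, 0.3248]
ee_rot: [-3.141, 0.001, -0.155]
force: [0.1, -0.0, 0.3]
width: 0.0877
gripper_force: 0.0
```

servo_tool([
  [-1,0,-1,30,0,0,0],
  [-1,0,0,30,0,0,0],
  [-1,0,0,30,0,0,0],
  [-1,0,0,30,0,0,0],
  [-1,0,0,30,0,0,0],
  [-1,0,0,30,0,0,0],
  [-1,0,0,25,0,0,0],
  [-1,0,0,20,0,0,0],
  [-1,0,0,15,0,0,0],
  [-1,0,0,10,0,0,0],
  [-1,0,0,7,0,0,0],
  [-1,0,0,0,0,0,0],
  [-1,0,0,0,0,0,0],
])

```text
t: 5.42
eef_pos: [0.4616, -0.3271, 0.0691]
ee_rot: [3.141, -0.001, -0.151]
force: [0.1, 0.2, 0.3]
width: 0.0878
gripper_force: 0.0
```

```bash
python3 - <<'E'
from h import *
t=arm.grab_frame("top");s=arm.grab_frame("scene")
a=np.asarray(t["color"])[150:380,390:560];b=np.asarray(s["color"])[140:290,200:400]
a=cv2.resize(a,None,fx=2.6,fy=2.6,interpolation=2)[:590];b=cv2.resize(b,(340,255),interpolation=2)
im=np.zeros((590,800,3),np.uint8);im[:,:a.shape[1]][:a.shape[0]]=a;im[:255,450:790]=b
save({"color":im},"pre")
E
```

```text
(no output)
```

View pics/pre.png

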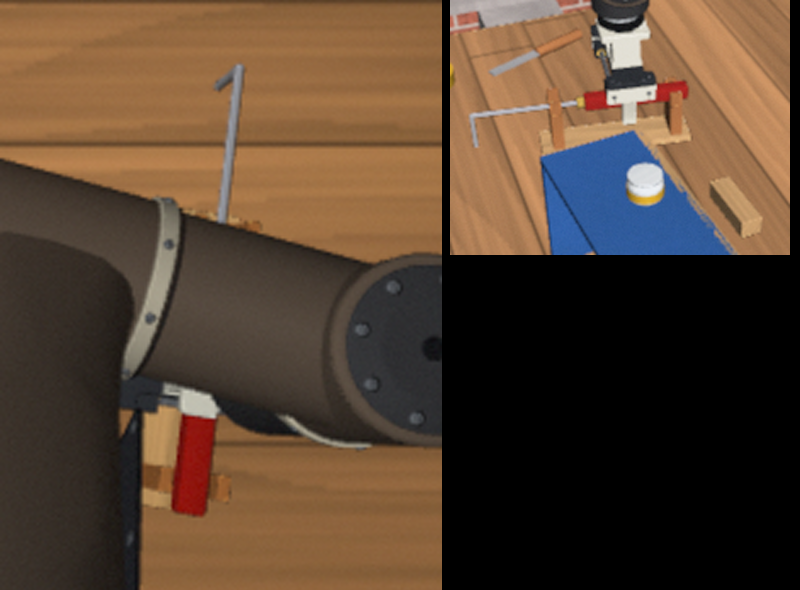

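servo_tool([
  [-1,0,0,3,0,0,0],
  [0,0,0,0,0,0,0],
  [0.3,0,0,0,0,0,0],
  [1,0,0,0,0,0,0],
  [1,0,0,0,0,0,0],
  [1,0,0,0,0,0,0],
  [1,0,0,0,0,0,0],
  [1,0,0,0,0,0,0],
  [1,0,0,0,0,0,0],
  [1,0,0,0,0,0,0],
], squeeze=45)

```text
t: 6.35
eef_pos: [0.4611, -0.3273, 0.0655]
ee_rot: [-3.142, 0.0, -0.152]
force: [0.7, -0.3, -0.6]
width: 0.0331
gripper_force: 0.0
```

servo_tool([
  [1,0,0,0,0,0,0],
  [1,0,0,0,0,0,0],
  [1,0,0,0,0,0,0],
  [1,0,0,0,0,0,0],
  [1,0,0,0,0,0,0],
])

```text
t: 6.77
eef_pos: [0.4612, -0.3273, 0.0656]
ee_rot: [3.142, -0.0, -0.152]
force: [0.4, -1.2, 0.5]
width: 0.0238
gripper_force: 45.0
```

servo_tool([
  [1,0,0,-8,0,0,0],
  [1,0,0,-15,0,0,0],
  [1,0,0,-22,0,0,0],
  [1,0,0,-27,0,0,0],
  [1,0,0,-28.5,0,0,-3],
  [1,0,0,-28.5,0,0,-6],
  [1,0,0,-28.5,0,0,-6.5],
  [1,0,0,-28.5,0,0,-6.5],
  [1,0,0,-28.5,0,0,-6.5],
  [1,0,0,-28.5,0,0,-6.5],
  [1,0,0,-28.5,0,0,-6.5],
  [1,0,0,-28.5,0,0,-5],
  [1,0,0,0,0,0,-2.2],
  [1,0,0,0,0,0,0],
])

```text
t: 7.93
eef_pos: [0.4614, -0.3272, 0.3678]
ee_rot: [3.139, -0.002, 0.7]
force: [0.2, 0.3, -2.3]
width: 0.0238
gripper_force: 45.0
```

servo_tool([
  [1,14,-5,0,0,0,0],
  [1,27,-10,0,0,0,0],
  [1,27,-10,0,0,0,0],
  [1,27,-10,0,0,0,0],
  [1,27,-10,0,0,0,0],
  [1,27,-10,0,0,0,0],
  [1,27,-10,0,0,0,0],
  [1,27,-10,0,0,0,0],
  [1,27,-10,0,0,0,0],
  [1,27,-10,0,0,0,0],
  [1,27,-10,0,0,0,0],
  [1,27,-10,0,0,0,0],
  [1,27,-10,0,0,0,0],
  [1,20,-7,0,0,0,0],
  [1,11,-4,0,0,0,0],
  [1,0,0,0,0,0,0],
  [1,0,0,0,0,0,0],
  [1,0,0,0,0,0,0],
])

```text
t: 9.43
eef_pos: [0.6557, 0.0135, 0.3651]
ee_rot: [-3.141, 0.001, 0.697]
force: [1.4, -1.1, -1.2]
width: 0.0239
gripper_force: 45.0
```

```bash
python3 - <<'E'
from h import *
t=arm.grab_frame("top");s=arm.grab_frame("scene")
st=arm.get_state();print(st["eef_pos"],st["ee_rot"],st["q"],st["width"])
a=np.asarray(t["color"])[50:200,150:350];b=np.asarray(s["color"])[200:425,110:410]
a=cv2.resize(a,None,fx=2,fy=2,interpolation=2);b=cv2.resize(b,(400,300),interpolation=2)
a2=cv2.resize(np.asarray(t["color"])[60:135,170:270],(400,300),interpolation=2);b2=cv2.resize(np.asarray(s["color"])[255:330,145:245],(400,300),interpolation=2)
save({"color":np.vstack([np.hstack([a,b]),np.hstack([a2,b2])])},"hook1"); save(t,"t1");save(s,"s1")
E
```

```text
[0.65585264 0.01317967 0.36575387] [3.14156544e+00 7.52968357e-06 6.97034712e-01] [ 3.16829250e-01  2.77709060e-01  2.05253898e-01  2.81377557e-05
 -1.49833806e+00  1.95099975e+00] 0.023319334909892426
```

View pics/hook1.png

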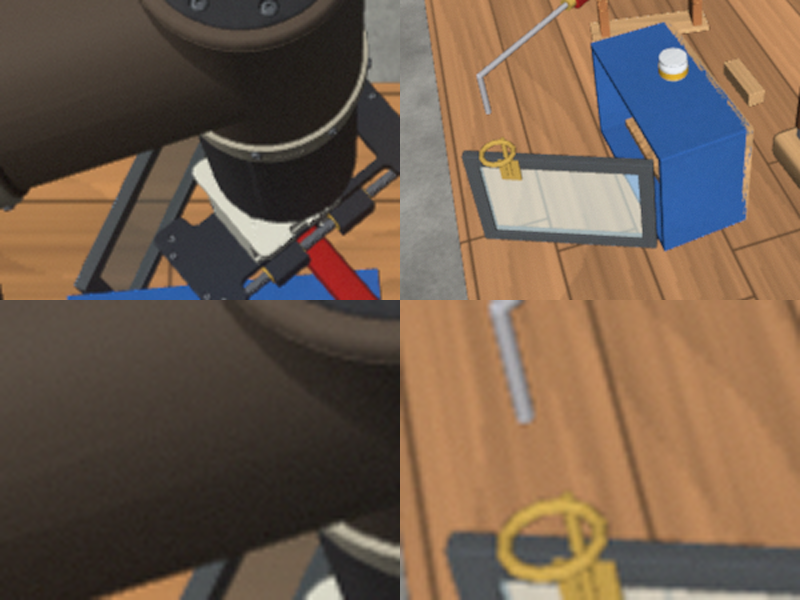

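```bash
python3 - <<'E'
from h import *
s=arm.grab_frame("scene");st=arm.get_state();T=st["eef_pos"];y=st["ee_rot"][2]
u=np.array([np.cos(y),np.sin(y)]);h=T[:2]+.26*u
for n,z in(('tip',T[2]+.019-.065),('bend',T[2]+.019)): print(n,h,z,px(s,[*h,z]))
print(atz(s,(176.3,285),T[2]+.019-.065),atz(s,(171.5,257),T[2]+.019))
print('eye',px(s,[.8555,.1815,.248]), 'seen 183 315', atz(s,(183,315),.248))
# gold mask ring centre
c=np.asarray(s["color"]);hh=cv2.cvtColor(c,cv2.COLOR_RGB2HSV)[295:345,160:215]
m=((hh[...,0]>18)&(hh[...,0]<28)&(hh[...,1]>150)&(hh[...,2]>110)).astype(np.uint8)
for r in m: print(''.join('.#'[v] for v in r))
E
```

```text
tip [0.85525109 0.180103  ] 0.3198753134044027 [176.31376181 284.67252516]
bend [0.85525109 0.180103  ] 0.3848753134044027 [169.31381611 256.51404957]
[0.85539287 0.18093155 0.31987531] [0.85196431 0.1826639  0.38487531]
eye [183.35323397 313.62894836] seen 183 315 [0.85663438 0.18471543 0.248     ]
.......................................................
.......................................................
.......................................................
.......................................................
.......................................................
.......................................................
.......................................................
.......................................................
.......................................................
.........................###...........................
......................#######..........................
...................#####.#######.......................
................#############.###......................
..............######......########.....................
.............##
[... 1300 characters left out ...]
##############..............
...........................##############..............
.......................................................
.......................................................
.......................................................
.......................................................
.......................................................
.......................................................
.......................................................
.......................................................
.......................................................
.......................................................
.......................................................
```

servo_tool([
  [1,2,-1.6,12,0,0,0],
  [1,0,0,18,0,0,0],
  [1,0,0,18,0,0,0],
  [1,0,0,10,0,0,0],
  [1,0,0,7,0,0,0],
  [1,0,0,5,0,0,0],
  [1,0,0,5,0,0,0],
  [1,0,0,5,0,0,0],
  [1,0,0,5,0,0,0],
  [1,0,0,5,0,0,0],
  [1,0,0,5,0,0,0],
  [1,0,0,5,0,0,0],
  [1,0,0,0,0,0,0],
  [1,0,0,0,0,0,0],
])

```text
t: 10.75
eef_pos: [0.6567, 0.0166, 0.2653]
ee_rot: [-3.141, 0.001, 0.698]
force: [-0.3, 0.7, -1.8]
width: 0.0238
gripper_force: 45.0
```

```bash
python3 - <<'E'
from h import *
s=arm.grab_frame("scene");st=arm.get_state();print(st["eef_pos"],st["ee_rot"],st["force"],st["moment"])
T=st["eef_pos"];y=st["ee_rot"][2];h=T[:2]+.26*np.array([np.cos(y),np.sin(y)]);print(h,px(s,[*h,T[2]+.019]),px(s,[*h,.248]))
c=np.asarray(s["color"]);save({"color":cv2.resize(c[255:345,145:265],(800,600),interpolation=2)},"hook2")
E
```

```text
[0.65692808 0.01661652 0.26561891] [3.14145350e+00 7.88185170e-05 6.98370603e-01] [-0.2532992  -0.24395614 -2.07559021] [-0.07602598 -0.00578747 -0.03161569]
[0.8560597  0.18378888] [179.71071023 300.43129607] [183.23766296 314.56962032]
```

View pics/hook2.png

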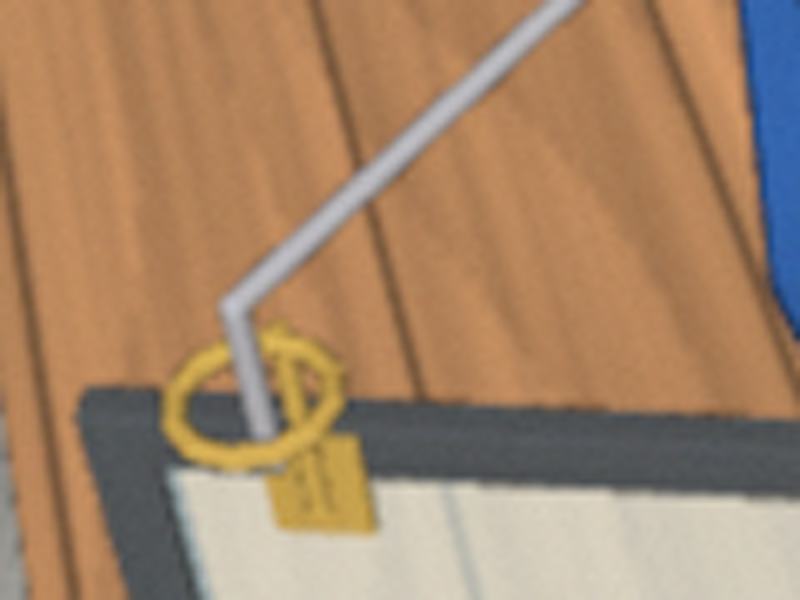

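```bash
cat > arc.py <<'E'
import numpy as np,sys
# args: start deg, list of increments
def rows(phi,incs,R=212.5,yaw=40.0):
    c,s=np.cos(np.radians(yaw)),np.sin(np.radians(yaw)); out=[]
    e=np.zeros(2);p0=R*np.array([np.cos(np.radians(phi)),np.sin(np.radians(phi))]);start=p0
    for i in incs:
        phi-=i;p=R*np.array([np.cos(np.radians(phi)),np.sin(np.radians(phi))])
        d=p-start-e; r=np.round([c*d[0]+s*d[1],s*d[0]-c*d[1]],1)
        e=e+np.array([c*r[0]+s*r[1],s*r[0]-c*r[1]]); out.append([1,*r.tolist(),0,0,0,0])
    print(round(phi,2),out)
    return phi
E
python3 -c "
from arc import *
p=rows(-13.1,[.6,1]+[1.6]*18);p=rows(p,[1.6]*16+[1.2,.8,.4])"
```

```text
-43.5 [[1, -1.8, 1.3, 0, 0, 0, 0], [1, -3.0, 2.2, 0, 0, 0, 0], [1, -4.9, 3.4, 0, 0, 0, 0], [1, -5.0, 3.2, 0, 0, 0, 0], [1, -5.0, 3.1, 0, 0, 0, 0], [1, -5.2, 2.9, 0, 0, 0, 0], [1, -5.2, 2.8, 0, 0, 0, 0], [1, -5.3, 2.6, 0, 0, 0, 0], [1, -5.4, 2.5, 0, 0, 0, 0], [1, -5.5, 2.4, 0, 0, 0, 0], [1, -5.5, 2.2, 0, 0, 0, 0], [1, -5.6, 2.0, 0, 0, 0, 0], [1, -5.6, 1.9, 0, 0, 0, 0], [1, -5.7, 1.7, 0, 0, 0, 0], [1, -5.7, 1.6, 0, 0, 0, 0], [1, -5.7, 1.4, 0, 0, 0, 0], [1, -5.9, 1.2, 0, 0, 0, 0], [1, -5.8, 1.1, 0, 0, 0, 0], [1, -5.8, 0.9, 0, 0, 0, 0], [1, -5.9, 0.8, 0, 0, 0, 0]]
-71.5 [[1, -5.9, 0.6, 0, 0, 0, 0], [1, -5.9, 0.4, 0, 0, 0, 0], [1, -6.0, 0.3, 0, 0, 0, 0], [1, -5.9, 0.1, 0, 0, 0, 0], [1, -5.9, -0.1, 0, 0, 0, 0], [1, -5.9, -0.2, 0, 0, 0, 0], [1, -6.0, -0.4, 0, 0, 0, 0], [1, -5.9, -0.6, 0, 0, 0, 0], [1, -5.9, -0.8, 0, 0, 0, 0], [1, -5.8, -0.8, 0, 0, 0, 0], [1, -5.9, -1.1, 0, 0, 0, 0], [1, -5.8, -1.2, 0, 0, 0, 0], [1, -5.7, -1.4, 0, 0, 0, 0], [1, -5.8, -1.6, 0, 0, 0, 0], [1, -5.7, -1.7, 0, 0, 0, 0], [1, -5.6, -1.8, 0, 0, 0, 0], [1, -4.2, -1.5, 0, 0, 0, 0], [1, -2.8, -1.1, 0, 0, 0, 0], [1, -1.3, -0.5, 0, 0, 0, 0]]
```

servo_tool([
  [1,-1.8,1.3,0,0,0,0],
  [1,-3.0,2.2,0,0,0,0],
  [1,-4.9,3.4,0,0,0,0],
  [1,-5.0,3.2,0,0,0,0],
  [1,-5.0,3.1,0,0,0,0],
  [1,-5.2,2.9,0,0,0,0],
  [1,-5.2,2.8,0,0,0,0],
  [1,-5.3,2.6,0,0,0,0],
  [1,-5.4,2.5,0,0,0,0],
  [1,-5.5,2.4,0,0,0,0],
  [1,-5.5,2.2,0,0,0,0],
  [1,-5.6,2.0,0,0,0,0],
  [1,-5.6,1.9,0,0,0,0],
  [1,-5.7,1.7,0,0,0,0],
  [1,-5.7,1.6,0,0,0,0],
  [1,-5.7,1.4,0,0,0,0],
  [1,-5.9,1.2,0,0,0,0],
  [1,-5.8,1.1,0,0,0,0],
  [1,-5.8,0.9,0,0,0,0],
  [1,-5.9,0.8,0,0,0,0],
])

```text
t: 12.47
eef_pos: [0.6037, -0.0819, 0.2656]
ee_rot: [3.142, -0.0, 0.698]
force: [-1.2, 1.7, -1.1]
width: 0.0235
gripper_force: 45.0
```

```bash
cat > chk.py <<'E'
from h import *
s=arm.grab_frame("scene");st=arm.get_state();print(st["t"],st["eef_pos"].round(4),st["ee_rot"].round(4),st["force"].round(2),st["moment"].round(3))
T=st["eef_pos"];y=st["ee_rot"][2];h=T[:2]+.26*np.array([np.cos(y),np.sin(y)]);v=h-[.649,.2305]
print('hook',h,'rad',np.hypot(*v),'phi',np.degrees(np.arctan2(v[1],v[0])))
c=np.asarray(s["color"]);hh=cv2.cvtColor(c,cv2.COLOR_RGB2HSV)
m=((hh[...,0]>18)&(hh[...,0]<28)&(hh[...,1]>150)&(hh[...,2]>110)).astype(np.uint8);m[:,:140]=0;m[:220]=0;m[420:]=0;m[:,300:]=0
m=cv2.morphologyEx(m,cv2.MORPH_CLOSE,np.ones((3,3)))
k,l,S,C=cv2.connectedComponentsWithStats(m)
for j in range(1,k):
    if S[j,4]>60: x,yy,w,_,_=S[j]; print('gold',S[j])
E
python3 chk.py
```

```text
12.5167 [ 0.603  -0.0826  0.2657] [-3.1416e+00  2.0000e-04  6.9780e-01] [-1.21 -0.33 -2.06] [-0.13   0.231  0.001]
hook [0.80220107 0.08451245] rad 0.21161978409454676 phi -43.61884941088032
gold [187 270  32  32 258]
```

servo_tool([
  [1,-5.9,0.6,0,0,0,0],
  [1,-5.9,0.4,0,0,0,0],
  [1,-6.0,0.3,0,0,0,0],
  [1,-5.9,0.1,0,0,0,0],
  [1,-5.9,-0.1,0,0,0,0],
  [1,-5.9,-0.2,0,0,0,0],
  [1,-6.0,-0.4,0,0,0,0],
  [1,-5.9,-0.6,0,0,0,0],
  [1,-5.9,-0.8,0,0,0,0],
  [1,-5.8,-0.8,0,0,0,0],
  [1,-5.9,-1.1,0,0,0,0],
  [1,-5.8,-1.2,0,0,0,0],
  [1,-5.7,-1.4,0,0,0,0],
  [1,-5.8,-1.6,0,0,0,0],
  [1,-5.7,-1.7,0,0,0,0],
  [1,-5.6,-1.8,0,0,0,0],
  [1,-4.2,-1.5,0,0,0,0],
  [1,-2.8,-1.1,0,0,0,0],
  [1,-1.3,-0.5,0,0,0,0],
])

```text
t: 14.1
eef_pos: [0.517, -0.1369, 0.2657]
ee_rot: [3.141, -0.0, 0.698]
force: [0.7, -0.6, -2.8]
width: 0.0236
gripper_force: 45.0
```

```bash
python3 chk.py; python3 - <<'E'
from h import *
s=arm.grab_frame("scene");c=np.asarray(s["color"]);save({"color":cv2.resize(c[200:395,150:410],(800,600),interpolation=2)},"hook3")
from arc import rows
p=rows(-71.5,[.3,.5,.6,.6,.6,.6,.6,.6,.6,.6,.6]);p=rows(p,[.3]*12)
E
```

```text
14.15 [ 0.5169 -0.1369  0.2657] [ 3.1415e+00 -1.0000e-04  6.9820e-01] [-0.38 -0.52 -2.74] [-0.073  0.06  -0.044]
hook [0.71610182 0.03024951] rad 0.21119401504864188 phi -71.47454347755378
gold [223 243  30  36 196]
-77.7 [[1, -1.0, -0.4, 0, 0, 0, 0], [1, -1.8, -0.7, 0, 0, 0, 0], [1, -2.0, -0.9, 0, 0, 0, 0], [1, -2.1, -0.8, 0, 0, 0, 0], [1, -2.0, -0.9, 0, 0, 0, 0], [1, -2.0, -1.0, 0, 0, 0, 0], [1, -2.0, -0.9, 0, 0, 0, 0], [1, -2.0, -1.0, 0, 0, 0, 0], [1, -2.0, -0.9, 0, 0, 0, 0], [1, -2.0, -1.0, 0, 0, 0, 0], [1, -2.0, -1.1, 0, 0, 0, 0]]
-81.3 [[1, -1.0, -0.5, 0, 0, 0, 0], [1, -1.0, -0.5, 0, 0, 0, 0], [1, -0.9, -0.6, 0, 0, 0, 0], [1, -1.0, -0.5, 0, 0, 0, 0], [1, -1.0, -0.6, 0, 0, 0, 0], [1, -1.0, -0.5, 0, 0, 0, 0], [1, -0.9, -0.5, 0, 0, 0, 0], [1, -1.0, -0.6, 0, 0, 0, 0], [1, -1.0, -0.6, 0, 0, 0, 0], [1, -0.9, -0.5, 0, 0, 0, 0], [1, -1.0, -0.6, 0, 0, 0, 0], [1, -0.9, -0.6, 0, 0, 0, 0]]
```

View pics/hook3.png

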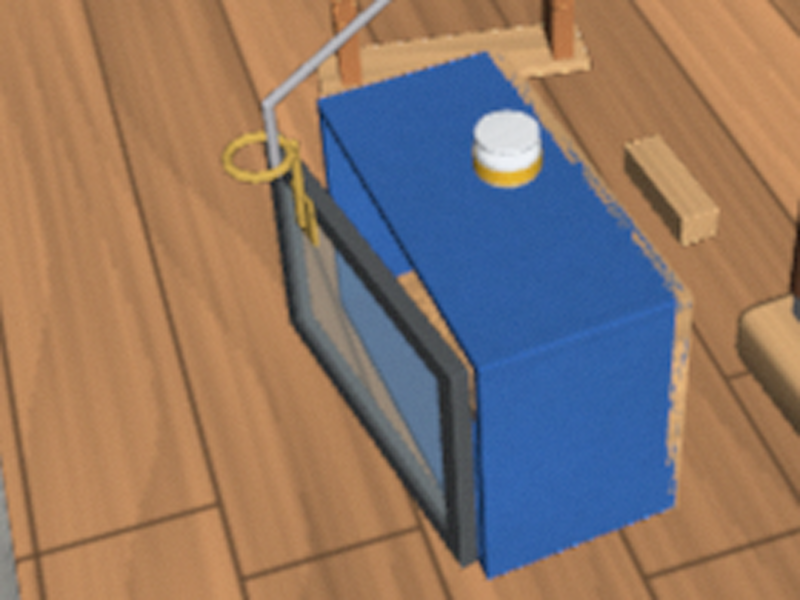

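servo_tool([
  [1,-1.0,-0.4,0,0,0,0],
  [1,-1.8,-0.7,0,0,0,0],
  [1,-2.0,-0.9,0,0,0,0],
  [1,-2.1,-0.8,0,0,0,0],
  [1,-2.0,-0.9,0,0,0,0],
  [1,-2.0,-1.0,0,0,0,0],
  [1,-2.0,-0.9,0,0,0,0],
  [1,-2.0,-1.0,0,0,0,0],
  [1,-2.0,-0.9,0,0,0,0],
  [1,-2.0,-1.0,0,0,0,0],
])

```text
t: 15.03
eef_pos: [0.4972, -0.1424, 0.2656]
ee_rot: [3.142, -0.0, 0.698]
force: [0.7, 0.4, -2.3]
width: 0.024
gripper_force: 45.0
```

servo_tool([
  [1,-1.0,-0.5,0,0,0,0],
  [1,-1.0,-0.5,0,0,0,0],
  [1,-0.9,-0.6,0,0,0,0],
  [1,-1.0,-0.5,0,0,0,0],
])

```text
t: 15.37
eef_pos: [0.4931, -0.1433, 0.2656]
ee_rot: [3.142, -0.0, 0.698]
force: [0.6, -0.3, -1.8]
width: 0.0234
gripper_force: 45.0
```

```bash
python3 chk.py; python3 - <<'E'
from h import *
s=arm.grab_frame("scene");c=np.asarray(s["color"]);save({"color":cv2.resize(c[200:395,150:410],(800,600),interpolation=2)},"hook4")
E
```

```text
15.4167 [ 0.4929 -0.1433  0.2656] [-3.1416 -0.      0.6983] [-0.3   0.18 -1.93] [-0.039 -0.14  -0.023]
hook [0.69206489 0.02386042] rad 0.211079366994279 phi -78.22773125973401
gold [233 239  29  36 165]
```

View pics/hook4.png

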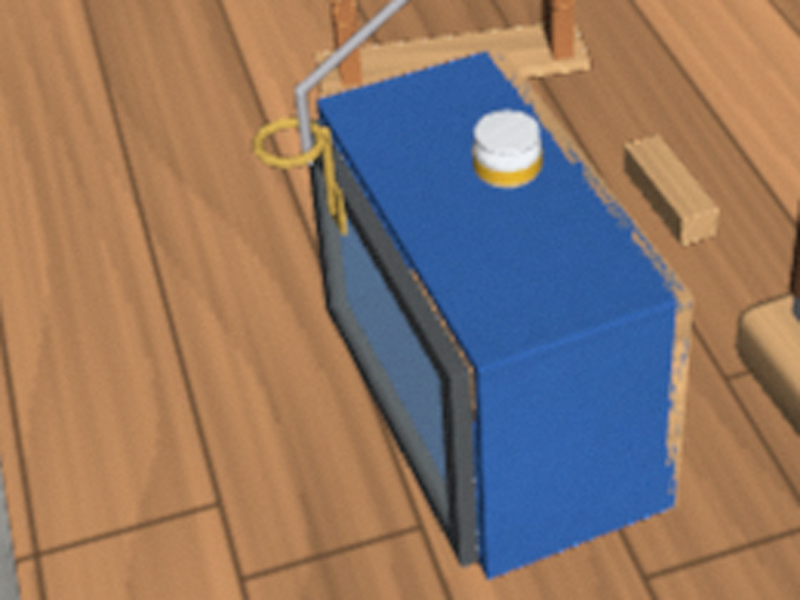

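servo_tool([
  [1,-1.0,-0.6,0,0,0,0],
  [1,-1.0,-0.5,0,0,0,0],
  [1,-0.9,-0.5,0,0,0,0],
  [1,-1.0,-0.6,0,0,0,0],
])

```text
t: 15.8
eef_pos: [0.4915, -0.1427, 0.2659]
ee_rot: [3.14, -0.006, 0.699]
force: [11.4, 8.8, -5.8]
width: 0.0236
gripper_force: 45.1
```

```bash
python3 chk.py
```

```text
15.85 [ 0.4915 -0.1426  0.2659] [ 3.1395 -0.006   0.6985] [11.02  6.16 -5.12] [ 1.96  -3.405 -0.439]
hook [0.69066142 0.02459941] rad 0.21007314267547528 phi -78.56134484872342
gold [233 239  29  36 168]
```

servo_tool([
  [1,-1.0,-0.6,0,0,0,0],
  [1,-0.9,-0.5,0,0,0,0],
  [1,-1.0,-0.6,0,0,0,0],
])

```text
t: 16.1
eef_pos: [0.4906, -0.142, 0.2661]
ee_rot: [3.138, -0.01, 0.699]
force: [18.9, 12.9, -7.7]
width: 0.0236
gripper_force: 45.1
```

```bash
python3 chk.py
```

```text
16.15 [ 0.4906 -0.1419  0.2662] [ 3.1378 -0.0107  0.699 ] [16.94 12.09 -7.88] [ 3.681 -5.821 -0.515]
hook [0.68965114 0.02539656] rad 0.20909313057966417 phi -78.78936538334
gold [233 238  29  37 174]
```

servo_tool([
  [1,1.5,0.8,0,0,0,0],
  [1,2.5,1.3,0,0,0,0],
  [1,2.5,1.3,0,0,0,0],
  [1,2.5,1.3,0,0,0,0],
  [1,2.5,1.3,0,0,0,0],
  [1,2.5,1.3,0,0,0,0],
  [1,2,1,0,0,0,0],
  [1,0,0,0,0,0,0],
  [1,0,0,0,0,0,0],
])

```text
t: 16.9
eef_pos: [0.5029, -0.1408, 0.2655]
ee_rot: [-3.141, 0.0, 0.698]
force: [-0.5, 0.7, -2.4]
width: 0.0237
gripper_force: 45.0
```

```bash
python3 chk.py; python3 - <<'E'
from h import *
s=arm.grab_frame("scene");c=np.asarray(s["color"]);save({"color":cv2.resize(c[190:310,190:350],(800,600),interpolation=2)},"hook5")
st=arm.get_state();T=st["eef_pos"];y=st["ee_rot"][2];h=T[:2]+.26*np.array([np.cos(y),np.sin(y)]);print((px(s,[*h,T[2]+.019])-[190,190])*5,(px(s,[*h,T[2]-.046])-[190,190])*5,(px(s,[*h-[.115,.0965],T[2]+.019])-[190,190])*5)
E
```

```text
16.95 [ 0.5028 -0.1408  0.2655] [-3.1414e+00  3.0000e-04  6.9830e-01] [-0.03  0.57 -1.61] [-0.069 -0.056 -0.023]
hook [0.70199403 0.0263715 ] rad 0.21089526008176443 phi -75.44665432392276
gold [233 239  29  36 176]
[265.67500915 204.63110724] [281.0159076  323.91865741] [464.08505713  25.84131949]
```

View pics/hook5.png

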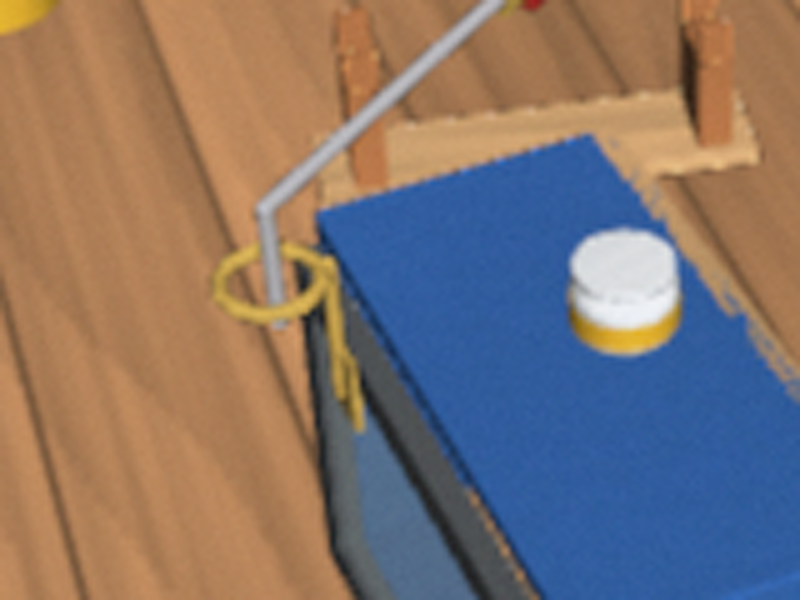

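servo_tool([
  [1,0,0,-4,0,0,0],
  [1,0,0,-7,0,0,0],
  [1,0,0,-8,0,0,0],
  [1,0,0,-10,0,0,0],
  [1,0,0,-14,0,0,0],
  [1,0,0,-20,0,0,0],
  [1,0,0,-24,0,0,0],
  [1,0,0,-20,0,0,0],
  [1,-10,8,0,0,0,0],
  [1,-19,14.5,0,0,0,0],
  [1,-19,14.5,0,0,0,0],
  [1,-19,14.5,0,0,0,0],
  [1,-19,14.5,0,0,0,0],
  [1,-19,14.5,0,0,0,0],
  [1,-19,14.5,0,0,0,0],
  [1,-19,14.5,0,0,0,0],
  [1,-9,6.5,0,0,0,0],
  [1,0,0,0,0,0,0],
])

```text
t: 18.5
eef_pos: [0.4606, -0.3291, 0.3732]
ee_rot: [3.141, 0.0, 0.696]
force: [1.0, -0.4, -2.2]
width: 0.0241
gripper_force: 45.0
```

servo_tool([
  [1,0,0,0,0,0,3],
  [1,0,0,0,0,0,6],
  [1,0,0,0,0,0,6],
  [1,0,0,0,0,0,6],
  [1,0,0,0,0,0,6],
  [1,0,0,0,0,0,6],
  [1,0,0,0,0,0,6],
  [1,0,0,0,0,0,5],
  [1,0,0,0,0,0,3],
  [1,0,0,0,0,0,1.7],
  [1,0,0,0,0,0,0],
  [1,0,0,0,0,0,0],
])

```text
t: 19.5
eef_pos: [0.4614, -0.3267, 0.3732]
ee_rot: [-3.142, -0.001, -0.15]
force: [-0.3, -0.2, -1.6]
width: 0.0238
gripper_force: 45.0
```

```bash
python3 chk.py
```

```text
19.55 [ 0.4614 -0.3268  0.373 ] [ 3.1416e+00 -6.0000e-04 -1.5000e-01] [ 0.33 -0.03 -1.51] [-0.023 -0.029  0.006]
hook [ 0.71843522 -0.36564767] rad 0.6001777153001515 phi -83.35651189528242
gold [233 239  29  36 189]
```

servo_tool([
  [1,0,0.5,15,0,0,0],
  [1,0,0,28,0,0,0],
  [1,0,0,28,0,0,0],
  [1,0,0,28,0,0,0],
  [1,0,0,28,0,0,0],
  [1,0,0,28,0,0,0],
  [1,0,0,28,0,0,0],
  [1,0,0,28,0,0,0],
  [1,0,0,20,0,0,0],
  [1,0,0,15,0,0,0],
  [1,0,0,10,0,0,0],
  [1,0,0,0,0,0,0],
  [1,0,0,0,0,0,0],
])

```text
t: 20.63
eef_pos: [0.4613, -0.3279, 0.1168]
ee_rot: [3.141, 0.0, -0.151]
force: [0.1, -1.2, -1.8]
width: 0.0235
gripper_force: 45.0
```

```bash
python3 - <<'E'
from h import *
s=arm.grab_frame("scene");t=arm.grab_frame("top");st=arm.get_state();print(st["eef_pos"],st["ee_rot"],st["force"])
a=cv2.resize(np.asarray(s["color"])[150:270,200:360],(400,300),interpolation=2);b=cv2.resize(np.asarray(t["color"])[160:370,360:640],(400,300),interpolation=2)
save({"color":np.hstack([a,b])},"place1")
E
```

```text
[ 0.46200743 -0.32810022  0.11787637] [ 3.14099882e+00 -1.95998597e-03 -1.51077752e-01] [-0.59442608  0.48048597 -1.31085036]
```

View pics/place1.png

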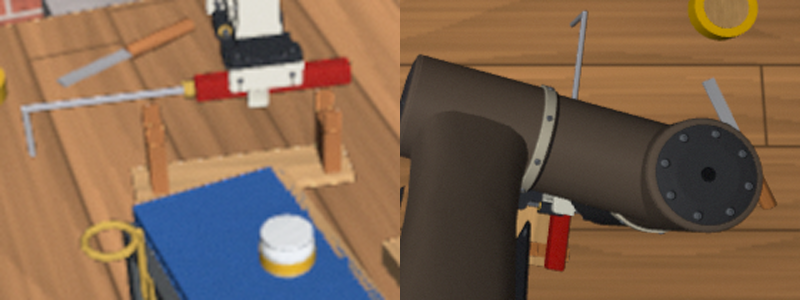

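servo_tool([
  [1,0,0,8,0,0,0],
  [1,0,0,9,0,0,0],
  [1,0,0,9,0,0,0],
  [1,0,0,8,0,0,0],
  [1,0,0,6,0,0,0],
  [1,0,0,4,0,0,0],
  [1,0,0,3,0,0,0],
  [1,0,0,2,0,0,0],
  [1,0,0,1.5,0,0,0],
  [1,0,0,0,0,0,0],
  [1,0,0,0,0,0,0],
])

```text
t: 21.65
eef_pos: [0.4613, -0.3279, 0.0663]
ee_rot: [3.141, -0.0, -0.152]
force: [-0.5, 0.7, -1.8]
width: 0.024
gripper_force: 45.0
```

servo_tool([
  [1,0,0,0.6,0,0,0],
  [1,0,0,0,0,0,0],
], squeeze=5)

```text
t: 21.82
eef_pos: [0.4613, -0.3279, 0.0657]
ee_rot: [3.141, -0.001, -0.152]
force: [-0.7, 0.3, -1.3]
width: 0.0239
gripper_force: 5.0
```

servo_tool([
  [0.35,0,0,0,0,0,0],
  [0.3,0,0,0,0,0,0],
  [0.2,0,0,0,0,0,0],
  [0,0,0,0,0,0,0],
  [-0.5,0,0,0,0,0,0],
  [-1,0,0,0,0,0,0],
  [-1,0,0,0,0,0,0],
  [-1,0,0,0,0,0,0],
  [-1,0,0,0,0,0,0],
  [-1,0,0,0,0,0,0],
  [-1,0,0,0,0,0,0],
  [-1,0,0,0,0,0,0],
])

```text
t: 22.82
eef_pos: [0.4611, -0.3278, 0.0655]
ee_rot: [-3.142, -0.0, -0.152]
force: [-0.6, -0.8, 0.6]
width: 0.0862
gripper_force: 0.0
```

Released; I raise the arm, swing it clear and check.

servo_tool([
  [-1,0,0,-8,0,0,0],
  [-1,0,0,-15,0,0,0],
  [-1,0,0,-25,0,0,0],
  [-1,0,0,-30,0,0,0],
  [-1,0,0,-30,0,0,0],
  [-1,0,0,-30,0,0,0],
  [-1,0,0,-30,0,0,0],
  [-1,0,0,-30,0,0,0],
  [-1,0,20,-30,0,0,0],
  [-1,0,30,0,0,0,0],
  [-1,0,30,0,0,0,0],
  [-1,0,30,0,0,0,0],
  [-1,0,30,0,0,0,0],
  [-1,0,20,0,0,0,0],
  [-1,0,0,0,0,0,0],
  [-1,0,0,0,0,0,0],
])

```text
t: 24.15
eef_pos: [0.4362, -0.4868, 0.2933]
ee_rot: [-3.141, 0.001, -0.154]
force: [-0.2, 0.4, 1.0]
width: 0.0876
gripper_force: 0.0
```

```bash
python3 chk.py; python3 - <<'E'
from h import *
s=arm.grab_frame("scene");t=arm.grab_frame("top")
a=cv2.resize(np.asarray(s["color"])[140:440,140:480],(400,353),interpolation=2);b=cv2.resize(np.asarray(t["color"])[60:413,150:550],(400,353))
c=cv2.resize(np.asarray(s["color"])[160:250,200:360],(400,225),interpolation=2);d=cv2.resize(np.asarray(t["color"])[165:277,160:360],(400,225),interpolation=2)
save({"color":np.vstack([np.hstack([a,b]),np.hstack([c,d])])},"final")
E
```

```text
24.2 [ 0.4365 -0.4861  0.2935] [-3.1413e+00  3.0000e-04 -1.5270e-01] [-0.03  0.67 -0.11] [-0.011  0.031  0.016]
hook [ 0.69349129 -0.5256255 ] rad 0.7574333283932021 phi -86.63253344336896
gold [233 239  29  36 184]
```

View pics/final.png

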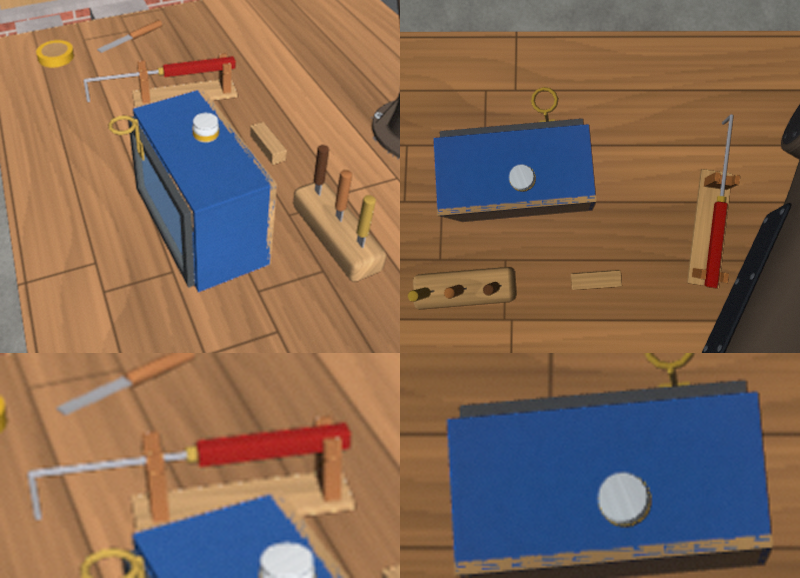

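```bash
python3 - <<'E'
from h import *
t=arm.grab_frame("top");h=cv2.cvtColor(np.asarray(t["color"]),cv2.COLOR_RGB2HSV)
m=(((h[...,0]<5)|(h[...,0]>174))&(h[...,1]>200)&(h[...,2]>60)).astype(np.uint8)
k,l,st,ce=cv2.connectedComponentsWithStats(m);print([(st[j],ce[j]) for j in range(1,k) if st[j,4]>150])
print(arm.job_done())
E
```

```text
[(array([ 455,  262,   22,   86, 1048], dtype=int32), array([465.50858779, 304.40076336]))]
the job is handed in; nothing more can be done
None
```

The job is handed in: the door is pulled shut with the pole, with a brief press of about 20 N against its stop at the end, and the pole is back in both notches within about 2 mm of where it lay, with the log, tin and blank not visibly moved.

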